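# Mix a sample tube on the touch mixer and hold it leaning for inspection

## Task

Draw the tube with the flat lid (the one without a tall screw cap) straight up out of the rack and press it, upright and tip first, into the sprung cup of the mixer until the cup is fully down; keep it down for about a second. Then lift it off and, so that its sediment can be looked at, hold it over the middle of the square tile, leaning about 45 degrees with its lid end up and its tip more than 10 cm above the bench. Finish still holding it there, steady, and leave the other tubes and everything else where they stand.

Things in the scene. Friction and masses are not known exactly. Their poses are not given: they have to be found in the camera images.
- sample_tube_centre (a point): the sample tube: a clear conical 50 ml tube with a flat lid, 106 mm long, about 28 mm across its body, its lid 34 mm across over the top few mm (grasp it on the body under the lid), about 45 g; it stands in one of the rack's holes. This point is on its axis, half-way (53 mm) from its tip; its z axis runs along the tube from tip to lid
- sample_tube_tip (a point): the lowest point of the sample tube's conical tip, 53 mm from its centre; axes as at the centre
- sample_tube: the same sample tube as a whole body; origin at its tip, z axis from tip to lid
- screw_tube_a_centre (a point): bystander in the rack: a like tube, 111 mm long, with a tall ribbed screw cap 34 mm across; this point is on its axis, 53 mm above its tip
- screw_tube_b_centre (a point): bystander in the rack: a second tube with a tall ribbed screw cap, the same as the other
- tube_rack: fixed sheet rack 284 x 124 x 56 mm; origin under its centre, x along its length, z up. Top plate 56 mm above the bench, 32 mm square holes at x = -100, -50, 0, 50, 100 and y = -25, 25 mm; tubes stand on its floor, 4 mm up, with about 2 mm play. Three tubes, in any order, at (-50, 25), (0, -25), (50, 25) mm; holes next to them along x are empty: room for fingers closing along x
- mixer: touch mixer: a round weighted housing 111 mm across and 61 mm high with a round knob on its front, fixed to the bench; origin under its centre, z up. The sprung cup stands on its axis, 10 mm above the housing
- cup_floor (a point): middle of the inner floor of the mixer's rubber cup, 76 mm above the bench when up; the cup is open at the top, 11 mm deep inside, inner radius 16 mm at the floor to 18 mm at the rim (outer 46 mm across); it moves straight down with its floor
- mixer_cup (a joint): downward travel of the mixer's sprung cup: 0 up, 0.008 m fully down (hard stop); it starts to yield at about 4 N and takes about 8 N when fully down; springs back when let go
- tile_top (a point): middle of the top face of the viewing tile: a flat square ceramic tile 90 x 90 mm on small feet, its top 8 mm above the bench, fixed
- sample_cup_centre (a point): bystander: lidded sample cup 47 mm across, 43 mm high; point half-way up
- dropper_bottle_centre (a point): bystander: dropper bottle 35 mm across, 88 mm high; point half-way up
- beaker_centre (a point): bystander: glass beaker 55 mm across, 69 mm high; point half-way up
There are look-alikes about, which are no part of the job. What is shaped like the part that bears screw_tube_a_centre but pink or yellow is not meant.

How it is judged:
On the way, in this order (a step that is already met when the one before it is completed fails the run):
1. the sample tube is drawn clear of the rack, still upright (height (world z) of sample_tube_tip above 0.065 m and angle between sample_tube_centre's own z axis and vertical below 0.3 rad and contact force between sample_tube and the fingers above 1 N), for 0.1 s.
2. the sample tube, held upright with its tip in the mixer's cup, presses the cup fully down (value of joint mixer_cup above 0.007 m and horizontal distance between sample_tube_tip and cup_floor below 0.015 m and z of sample_tube_tip in the frame of cup_floor below 0.008 m and angle between sample_tube_centre's own z axis and vertical below 0.2 rad and contact force between sample_tube and the fingers above 1 N), for 0.4 s.
At the end, for the whole second after the job is handed in: Sample tube held by the fingers alone, at rest, leaning 31 to 58 degrees with its lid end up, centre within 50 mm of the tile's middle seen from above, tip at least 95 mm above the bench; cup sprung back up; other tubes, cup, bottle and beaker upright within 30 mm of their start (angle between sample_tube_centre's own z axis and vertical between 0.55 and 1.02 rad and horizontal distance between sample_tube_centre and tile_top below 0.05 m and height (world z) of sample_tube_tip above 0.095 m and contact force between sample_tube and the fingers above 1 N and contact force between sample_tube and mixer below 0.1 N and contact force between sample_tube and tube_rack below 0.1 N and linear speed of sample_tube below 0.03 m/s and value of joint mixer_cup below 0.002 m and distance of each of screw_tube_a_centre, screw_tube_b_centre, sample_cup_centre, dropper_bottle_centre, beaker_centre from where it was at the start of the episode below 0.03 m and angle between each of screw_tube_a_centre, screw_tube_b_centre, sample_cup_centre, dropper_bottle_centre, beaker_centre's own z axis and vertical below 0.25 rad); the arm keeps its last pose, push and grip.
It fails at once if another tube, the sample cup, the dropper bottle or the beaker is shifted by more than 40 mm or knocked over (distance of any of screw_tube_a_centre, screw_tube_b_centre, sample_cup_centre, dropper_bottle_centre, beaker_centre from where it was at the start of the episode above 0.04 m or angle between any of screw_tube_a_centre, screw_tube_b_centre, sample_cup_centre, dropper_bottle_centre, beaker_centre's own z axis and vertical above 0.6 rad).
It fails at once if the sample tube is dropped, laid down or turned lid down (angle between sample_tube_centre's own z axis and vertical above 1.35 rad).
It also fails if it takes over 48 s, if anything falls off the work surface, if the arm or the gripper's body presses on something with over 40 N, if the wrist force passes 120 N, or if a joint passes its speed limit or range.

## Robot

A 6-joint arm with a two-finger parallel gripper is mounted at the origin on a cart in front of the work surface, level with it; the furniture and walls round the work are solid. World frame = base frame: x ahead of the robot, y to its left, z up, the work surface at z = 0. Lengths are in m, angles in rad, forces in N, time in s.
With the tool pointing down it reaches from about 0.25 to 0.725 m from the base axis. Payload 4 kg.
Tool frame: the origin (TCP) lies on the centre line of the jaws, within the pads' length; the fingertips stand robot.nose_length ahead of it and the grasp point (between the pads) lies 11 mm behind it (robot.nose_length is the distance from the TCP to the fingertips, in m); z points along the fingers, y is the direction in which the jaws open and shut (so a half turn about z gives the same grasp; the last joint's range is limited). The gripper opens to 85 mm and grips with 20 to 120 N. Pads are 22 mm wide; open, the fingers measure 114 mm over their backs; the gripper's body (76 mm by 85 mm) begins 54 mm behind the grasp point. The pads swing forward as they close: fully open they stand 13 mm farther back than shut.
Start: joints at [1.286, 0.241, 0.005, 1.335, 0, 1.571], TCP at [0.14, 0.48, 0.239] pointing down, gripper open.
Joint ranges: [-2.72, 2.72], [-1.05, 1.87], [-1.09, 1.28], [-1.99, 2.15], [-1.42, 1.44], [-3.14, 3.14]. Speed limits (rad/s): [2.79, 2.79, 3.14, 3.14, 3.14, 3.14].

## Interface

Orientations are given as a rotation vector (axis times angle).
In Python, from cell import get_state, vision, robot gives the robot as it stands.
- The arm moves only by the tool move_arm, never from a script. Its argument "commands" is a list of rows, each an object of numbers: "dx", "dy", "dz": the shift along the tool's x, y, z in m; "wx", "wy", "wz": the turn, a rotation vector about the tool's x, y, z in degrees; "claw": the finger opening in m, from 0 to 0.0854. A call has 1 to 20 rows; each row is the pose to reach, as a shift and turn from the pose commanded when the call began, along the tool's axes at that moment; what a row does not reach only later rows make up. A row lasts 1/12 s, in which the tool goes at most 41.7 mm and 7.16 degrees, less where a joint would pass 70% of its speed; a pose out of reach is approached as far as the arm can. A call with a gripper value outside its range is refused whole. The fingers move at their own pace and stop on an object; the grip force is fixed at half the most. Time passes only in rows, so rows that repeat a pose let the fingers close. It gives the time, the measured TCP pose, the force and the opening at its end, in the units of the state.
- get_state(): the state, without advancing time (a new reading comes with each control period).
- vision.get_image(name): name is "scene" or "top" or "wrist"; returns a dict with "img" (480x640x3 uint8, red, green, blue), "intrinsics" (3x3 intrinsics, pixels), "k1" (the pictures are not rectified: a ray, as slopes to the right and down, at radius r is drawn at 1 + k1 r^2 times it, then the intrinsics apply), "rvec" (rotation vector, rad) and "tvec" (3), from world to camera coordinates, as OpenCV has them; the wrist camera has in their place "mount" (4x4, takes a point from camera to tool coordinates, whose origin is the TCP and whose axes are the flange's). Camera axes: x right, y down, z forward; pixel columns grow to the right and rows downward; lengths in m; the calibration is good to about 2 mm. A picture is of the moment at which its call begins: read the wrist's pose just before it. There is no depth.
- robot.hand_in(): hands the job in, once; it reports no verdict.
The state is a dict: "time": time; "q": joint angles; "qvel": joint speeds; "tau": joint torques, N m; "tcp_pos": TCP position; "orientation": TCP orientation; "force": force on the tool from outside, world axes, zero at the start; "wrist_torque": the same for the moment, N m; "finger_gap": opening from 0.0 (shut) to 1.0 (fully open).
Only numpy, scipy, OpenCV 4.12 (cv2) and the standard library are available. Lean on these libraries where they do the work, as an engineer would, in place of code of your own. Each camera call takes 0.05 s, during which the arm holds its last target. There are 200 camera calls.

## Working session

There is one attempt and no reset: what is moved stays moved. The work goes in short steps, Python scripts to look and compute and a tool call to move; the robot and the scene stay as the last step left them, time stands still between calls to the robot, and variables do not carry over. Pictures are saved under pics/ and viewed, about 8 in all and at most 12, crops included, and the job is handed in when it is done.

Besides the shell and the picture viewer there is one more tool, called after "Request:" as name(argument=value, ...) on one line, values as JSON. move_arm: Moves the arm, as the interface text tells. Its arguments: {"type":"object","properties":{"commands":{"type":"array","items":{"type":"object","properties":{"dx":{"type":"number"},"dy":{"type":"number"},"dz":{"type":"number"},"wx":{"type":"number"},"wy":{"type":"number"},"wz":{"type":"number"},"claw":{"type":"number"}}}}},"required":["commands"]}

```bash
ls; mkdir -p pics
cat > h.py <<'E'
import numpy as np, cv2, json
from scipy.spatial.transform import Rotation as R
from cell import get_state, vision, robot
def cam(name):
    s=get_state(); d=vision.get_image(name)
    K=np.array(d["intrinsics"]);
    if "mount" in d:
        T=np.eye(4);T[:3,:3]=R.from_rotvec(s["orientation"]).as_matrix();T[:3,3]=s["tcp_pos"]
        C=T@np.array(d["mount"]); Rcw=C[:3,:3]; o=C[:3,3]
    else:
        Rm=R.from_rotvec(np.ravel(d["rvec"])).as_matrix(); Rcw=Rm.T; o=-Rm.T@np.ravel(d["tvec"])
    return dict(img=d["img"],K=K,k1=d["k1"],R=Rcw,o=o)
def ray(c,uv):
    p=np.linalg.inv(c["K"])@[uv[0],uv[1],1]; p=p[:2]; q=p.copy()
    for _ in range(20): q=p/(1+c["k1"]*(q@q))
    d=c["R"]@[q[0],q[1],1]; return c["o"],d/np.linalg.norm(d)
def onz(c,uv,z):
    o,d=ray(c,uv); return o+d*(z-o[2])/d[2]
def proj(c,P):
    q=c["R"].T@(np.array(P)-c["o"]); q=q[:2]/q[2]; q=q*(1+c["k1"]*(q@q)); return (c["K"]@[q[0],q[1],1])[:2]
def save(c,fn): cv2.imwrite("pics/"+fn,c["img"][:,:,::-1])
def dump(c,fn): np.savez(fn,**c)
def load(fn): d=np.load(fn); return {k:(d[k] if d[k].shape else float(d[k])) for k in d}
E
python3 - <<'E'
from h import *
for n in("top","scene"):
    c=cam(n);save(c,n+".png");dump(c,n+".npz");print(n,c["o"],c["R"][:,2])
s=get_state();print(s,robot.nose_length)
E
```

```text
pics
top [ 0.39464866 -0.09652995  0.98013677] [ 0.19716053 -0.03324927 -0.97980723]
scene [ 0.03742785 -0.83828038  0.85727757] [ 0.43979722  0.60917244 -0.65991465]
{'time': 0.1, 'q': array([1.28599084e+00, 2.41374827e-01, 3.86150739e-03, 1.33519702e+00,
       1.14132334e-05, 1.57080343e+00]), 'qvel': array([-0.00081311, -0.00174329,  0.00440581,  0.00161821, -0.00103188,
        0.00037778]), 'tau': array([ 7.48631749e-06, -3.73137438e+01,  2.53010452e+01,  1.08259858e-02,
        3.98048553e-05,  2.55288867e-06]), 'tcp_pos': array([0.14032808, 0.47933285, 0.23848436]), 'orientation': array([-4.45831644e-01, -3.10950994e+00,  2.97327772e-03]), 'force': array([-0.45494836, -0.09754809,  0.06120423]), 'wrist_torque': array([ 0.01871193,  0.01230639, -0.00568436]), 'finger_gap': 1.0029572199204435} 0.008
```

View pics/top.png

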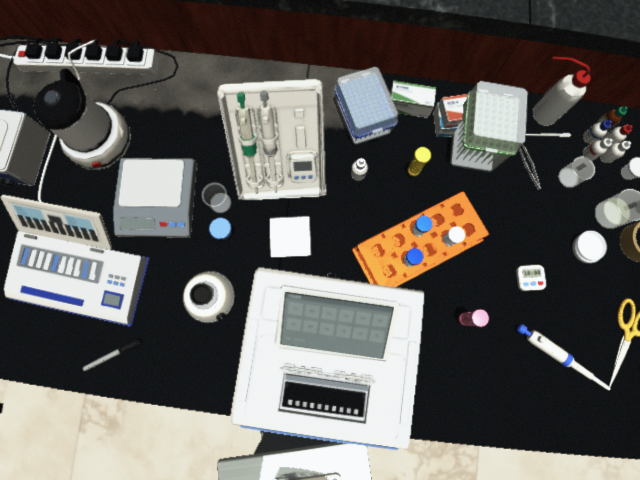

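View pics/scene.png

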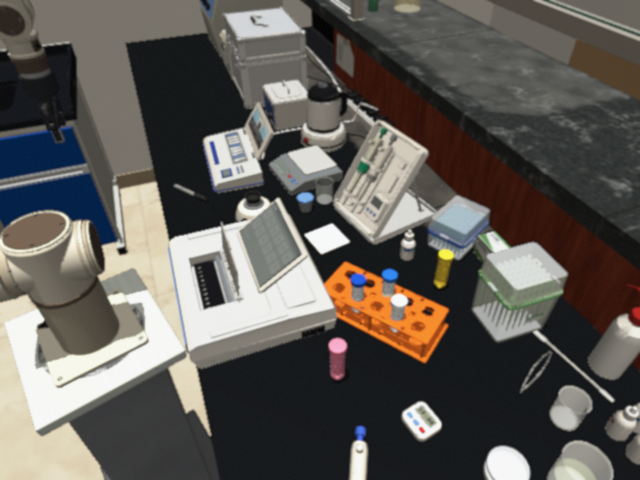

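The top view shows an orange rack with a white lid at (456,235) and blue caps at (424,223) and (414,257). The look-alikes are a yellow tube at (420,161) and a pink one at (475,318). The tile is at (290,237), the mixer at (208,297), the sample cup at (220,228), the beaker at (216,197) and the dropper bottle at (360,168). A large instrument stands in front of the robot. My candidate is the white lid, and I'll check it in a close crop.

Run:
```python
from h import *
t=load("top.npz");s=load("scene.npz")
a=cv2.resize(t["img"][185:295,345:495],None,fx=4,fy=4,interpolation=2)
b=cv2.resize(s["img"][255:365,315:455],None,fx=4,fy=4,interpolation=2)
im=cv2.resize(np.hstack([a,b[:,:560]]),None,fx=.68,fy=.68); cv2.imwrite("pics/crop1.png",im[:,:,::-1])
f=lambda n,uv,z:print(n,onz(t,uv,z).round(3))
f("white lid",(456,235),.11);f("blue1",(424,223),.115);f("blue2",(414,257),.115)
f("tile",(290,237),.008);f("mixercup",(203,295),.087);f("cup",(220,228),.043);f("beaker",(216,197),.035);f("dropper",(360,168),.06)
f("yellow",(424,155),.11);f("pink",(481,318),.11)
# machine corners two-view
def tri(u,v):
    o1,d1=ray(t,u);o2,d2=ray(s,v);A=np.stack([d1,-d2],1);k=np.linalg.lstsq(A,o2-o1,rcond=None)[0]
    p,q=o1+k[0]*d1,o2+k[1]*d2;return ((p+q)/2).round(3),np.linalg.norm(p-q).round(3)
print("lidtop L/R",tri((283,289),(272,202)),tri((394,304),(320,263)))
print("body R far",tri((424,290),(335,298)))
print("white",tri((456,235),(399,300)))
hsv=cv2.cvtColor(t["img"],cv2.COLOR_RGB2HSV);m=cv2.inRange(hsv,(5,150,120),(22,255,255))
cs=max(cv2.findContours(m,0,2)[0],key=cv2.contourArea);r=cv2.minAreaRect(cs);print(r)
for p in cv2.boxPoints(r):print(p,onz(t,p,.056).round(3),onz(t,p,0).round(3))
```

```text
white lid [ 0.543 -0.397  0.11 ]
blue1 [ 0.576 -0.335  0.115]
blue2 [ 0.51  -0.302  0.115]
tile [ 0.608 -0.057  0.008]
mixercup [0.496 0.13  0.087]
cup [0.642 0.091 0.043]
beaker [0.716 0.095 0.035]
dropper [ 0.73  -0.233  0.06 ]
yellow [ 0.723 -0.365  0.11 ]
pink [ 0.371 -0.414  0.11 ]
lidtop L/R (array([ 0.471, -0.037,  0.18 ]), np.float64(0.012)) (array([ 0.434, -0.246,  0.157]), np.float64(0.028))
body R far (array([ 0.442, -0.312,  0.106]), np.float64(0.001))
white (array([ 0.543, -0.398,  0.108]), np.float64(0.0))
((420.3818054199219, 242.32540893554688), (55.610130310058594, 128.73233032226562), 62.241458892822266)
[350.4729 247.6985] [ 0.556 -0.185  0.056] [ 0.566 -0.19   0.   ]
[464.3905  187.74188] [ 0.655 -0.457  0.056] [ 0.671 -0.479  0.   ]
[490.2907  236.95232] [ 0.537 -0.491  0.056] [ 0.546 -0.514  0.   ]
[376.3731  296.90894] [ 0.445 -0.223  0.056] [ 0.448 -0.23   0.   ]
```

View pics/crop1.png

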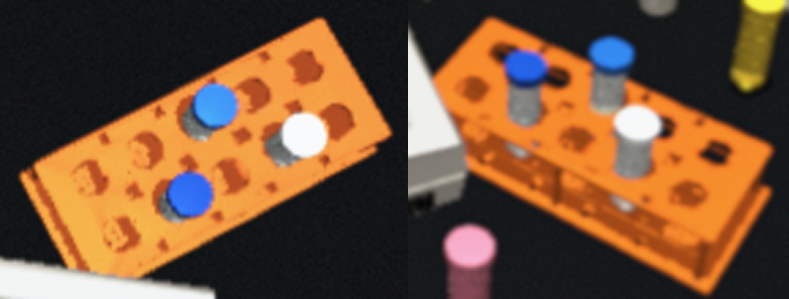

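The crop shows a white cap and two different blues. Their colours don't show which cap is flat, so I need a closer, more oblique look. I'll plan the traverse first.

```bash
cat >> h.py <<'E'
def rel(target_p,target_R,s=None):
    s=s or get_state(); R0=R.from_rotvec(s["orientation"]); 
    return R0.inv().apply(np.array(target_p)-s["tcp_pos"]).round(4), (R0.inv()*target_R).as_rotvec(degrees=True).round(2)
def down(yaw,flip=False):
    # tool z down, tool y along world angle yaw (deg)
    y=np.array([np.cos(np.radians(yaw)),np.sin(np.radians(yaw)),0]); z=np.array([0,0,-1.]); x=np.cross(y,z)
    return R.from_matrix(np.stack([x,y,z],1))
E
python3 - <<'E'
from h import *
d=vision.get_image("wrist");print(np.array(d["mount"]).round(3),d["intrinsics"],d["k1"])
s=get_state();print(R.from_rotvec(s["orientation"]).as_matrix().round(3))
for yaw in(-71,109):print(yaw,rel([.46,-.33,.36],down(yaw)))
print(rel([.14,.48,.36],R.from_rotvec(s["orientation"])))
E
```

```text
[[-0.    -0.95  -0.313  0.08 ]
 [ 1.    -0.    -0.     0.001]
 [ 0.    -0.313  0.95  -0.134]
 [ 0.     0.     0.     1.   ]] [[332.17600965   0.         317.04433755]
 [  0.         332.17600965 243.9214757 ]
 [  0.           0.           1.        ]] 0.01481332224908488
[[-0.96   0.281 -0.   ]
 [ 0.281  0.96  -0.002]
 [-0.    -0.002 -1.   ]]
-71 (array([-0.5342, -0.6872, -0.1203]), array([-4.0000e-02,  1.2000e-01,  1.4468e+02]))
109 (array([-0.5342, -0.6872, -0.1203]), array([-9.000e-02, -3.000e-02, -3.532e+01]))
(array([ 0.0005,  0.0003, -0.1214]), array([0., 0., 0.]))
```

Run:
```python
from h import *
print(rel([.54,-.34,.36],down(-71)))
```

```text
(array([-0.6138, -0.6743, -0.1203]), array([-4.0000e-02,  1.2000e-01,  1.4468e+02]))
```

Request:
move_arm(commands=[{"dz": -0.04}, {"dz": -0.08}, {"dz": -0.12}, {"dx": -0.04, "dy": -0.05, "dz": -0.12, "wz": 10}, {"dx": -0.16, "dy": -0.2, "dz": -0.12, "wz": 40}, {"dx": -0.16, "dy": -0.2, "dz": -0.12, "wz": 40}, {"dx": -0.16, "dy": -0.2, "dz": -0.12, "wz": 40}, {"dx": -0.16, "dy": -0.2, "dz": -0.12, "wz": 40}, {"dx": -0.3, "dy": -0.36, "dz": -0.12, "wz": 70}, {"dx": -0.3, "dy": -0.36, "dz": -0.12, "wz": 70}, {"dx": -0.3, "dy": -0.36, "dz": -0.12, "wz": 70}, {"dx": -0.3, "dy": -0.36, "dz": -0.12, "wz": 70}, {"dx": -0.3, "dy": -0.36, "dz": -0.12, "wz": 70}])

```text
$.commands[0]: bad value
```

Request:
move_arm(commands=[{"dx": 0, "dy": 0, "dz": -0.04, "wx": 0, "wy": 0, "wz": 0, "claw": 0.085}, {"dx": 0, "dy": 0, "dz": -0.08, "wx": 0, "wy": 0, "wz": 0, "claw": 0.085}, {"dx": 0, "dy": 0, "dz": -0.12, "wx": 0, "wy": 0, "wz": 0, "claw": 0.085}])

```text
time: 0.4
tcp_pos: [0.1401, 0.4787, 0.3595]
orientation: [-0.446, -3.109, 0.006]
force: [-0.2, 0.5, -0.3]
finger_gap: 0.994
```

Request:
move_arm(commands=[{"dx": -0.15, "dy": -0.17, "dz": 0, "wx": 0, "wy": 0, "wz": 36, "claw": 0.085}, {"dx": -0.15, "dy": -0.17, "dz": 0, "wx": 0, "wy": 0, "wz": 36, "claw": 0.085}, {"dx": -0.15, "dy": -0.17, "dz": 0, "wx": 0, "wy": 0, "wz": 36, "claw": 0.085}, {"dx": -0.15, "dy": -0.17, "dz": 0, "wx": 0, "wy": 0, "wz": 36, "claw": 0.085}, {"dx": -0.15, "dy": -0.17, "dz": 0, "wx": 0, "wy": 0, "wz": 36, "claw": 0.085}, {"dx": -0.3, "dy": -0.34, "dz": 0, "wx": 0, "wy": 0, "wz": 72, "claw": 0.085}, {"dx": -0.3, "dy": -0.34, "dz": 0, "wx": 0, "wy": 0, "wz": 72, "claw": 0.085}, {"dx": -0.3, "dy": -0.34, "dz": 0, "wx": 0, "wy": 0, "wz": 72, "claw": 0.085}, {"dx": -0.3, "dy": -0.34, "dz": 0, "wx": 0, "wy": 0, "wz": 72, "claw": 0.085}, {"dx": -0.3, "dy": -0.34, "dz": 0, "wx": 0, "wy": 0, "wz": 72, "claw": 0.085}, {"dx": -0.46, "dy": -0.51, "dz": 0, "wx": 0, "wy": 0, "wz": 108, "claw": 0.085}, {"dx": -0.46, "dy": -0.51, "dz": 0, "wx": 0, "wy": 0, "wz": 108, "claw": 0.085}, {"dx": -0.46, "dy": -0.51, "dz": 0, "wx": 0, "wy": 0, "wz": 108, "claw": 0.085}, {"dx": -0.46, "dy": -0.51, "dz": 0, "wx": 0, "wy": 0, "wz": 108, "claw": 0.085}, {"dx": -0.46, "dy": -0.51, "dz": 0, "wx": 0, "wy": 0, "wz": 108, "claw": 0.085}, {"dx": -0.61, "dy": -0.67, "dz": 0, "wx": 0, "wy": 0, "wz": 144.7, "claw": 0.085}, {"dx": -0.61, "dy": -0.67, "dz": 0, "wx": 0, "wy": 0, "wz": 144.7, "claw": 0.085}, {"dx": -0.61, "dy": -0.67, "dz": 0, "wx": 0, "wy": 0, "wz": 144.7, "claw": 0.085}, {"dx": -0.61, "dy": -0.67, "dz": 0, "wx": 0, "wy": 0, "wz": 144.7, "claw": 0.085}, {"dx": -0.61, "dy": -0.67, "dz": 0, "wx": 0, "wy": 0, "wz": 144.7, "claw": 0.085}])

```text
time: 2.07
tcp_pos: [0.5051, -0.2716, 0.3588]
orientation: [-3.093, -0.547, 0.001]
force: [1.3, 0.0, 0.2]
finger_gap: 0.996
```

Run:
```python
from h import *
c=cam("wrist");save(c,"w1.png");dump(c,"w1.npz");s=get_state();print(s["tcp_pos"],s["q"],c["o"])
M=R.from_rotvec(s["orientation"]).as_matrix();print(M.round(3))
print(rel([.585,-.37,.25],down(-71)))
```

```text
[ 0.50808089 -0.27822868  0.35417464] [-0.49921942  0.40146521  0.52532703  1.69694142 -0.00349866  2.30112139] [ 0.58179045 -0.2434693   0.49280849]
[[ 0.942  0.335 -0.004]
 [ 0.335 -0.942 -0.002]
 [-0.004  0.001 -1.   ]]
(array([0.0422, 0.1122, 0.1041]), array([0.04, 0.24, 0.55]))
```

View pics/w1.png

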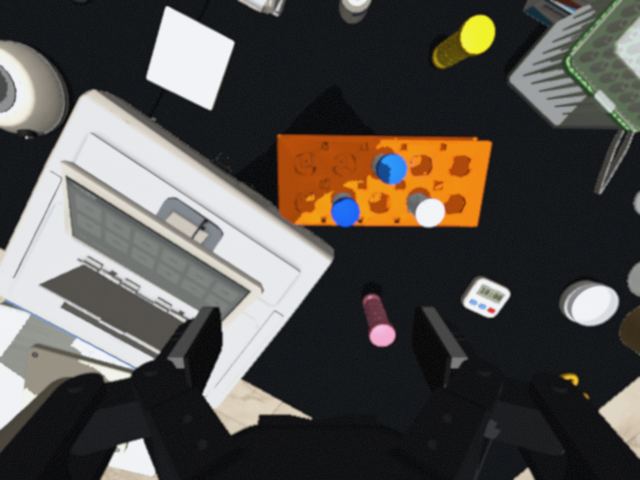

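The wrist view is from straight above: white at (430,212), dark blue at (345,211), mid blue at (391,168). I can't judge cap heights from here, so I'll go lower and further out to see the caps from the side.

Request:
move_arm(commands=[{"dx": 0.02, "dy": 0.035, "dz": 0.0, "wx": 0, "wy": 0, "wz": 0, "claw": 0.085}, {"dx": 0.042, "dy": 0.07, "dz": 0.0, "wx": 0, "wy": 0, "wz": 0.5, "claw": 0.085}, {"dx": 0.042, "dy": 0.112, "dz": 0.01, "wx": 0, "wy": 0, "wz": 0.5, "claw": 0.085}, {"dx": 0.042, "dy": 0.112, "dz": 0.05, "wx": 0, "wy": 0, "wz": 0.5, "claw": 0.085}, {"dx": 0.042, "dy": 0.112, "dz": 0.09, "wx": 0, "wy": 0, "wz": 0.5, "claw": 0.085}, {"dx": 0.042, "dy": 0.112, "dz": 0.104, "wx": 0, "wy": 0, "wz": 0.5, "claw": 0.085}, {"dx": 0.042, "dy": 0.112, "dz": 0.104, "wx": 0, "wy": 0, "wz": 0.5, "claw": 0.085}])

```text
time: 2.7
tcp_pos: [0.5806, -0.3583, 0.2464]
orientation: [-3.084, -0.542, 0.018]
force: [0.1, -0.8, -0.0]
finger_gap: 1.001
```

Run:
```python
from h import *
c=cam("wrist");save(c,"w2.png");dump(c,"w2.npz");s=get_state();print(s["tcp_pos"],s["q"],c["o"])
us=[proj(c,p) for p in([.543,-.397,.1],[.576,-.335,.1],[.51,-.302,.1])];print(us)
x0,y0=np.min(us,0)-60;x1,y1=np.max(us,0)+60
x0,y0,x1,y1=[int(max(0,v)) for v in(x0,y0,x1,y1)]
im=cv2.resize(c["img"][y0:y1,x0:x1],None,fx=2.5,fy=2.5,interpolation=2);print(x0,y0,im.shape)
cv2.imwrite("pics/w2c.png",im[:600,:800,::-1])
```

```text
[ 0.5818809  -0.35888641  0.25131464] [-5.52661271e-01  6.42515179e-01  6.54192867e-01  1.59057276e+00
  5.54389061e-06  2.24052086e+00] [ 0.65900252 -0.33137535  0.37965842]
[array([344.67163581, 280.99128921]), array([292.43704577, 226.40534559]), array([235.90985889, 279.11755427])]
175 166 (435, 572, 3)
```

View pics/w2c.png

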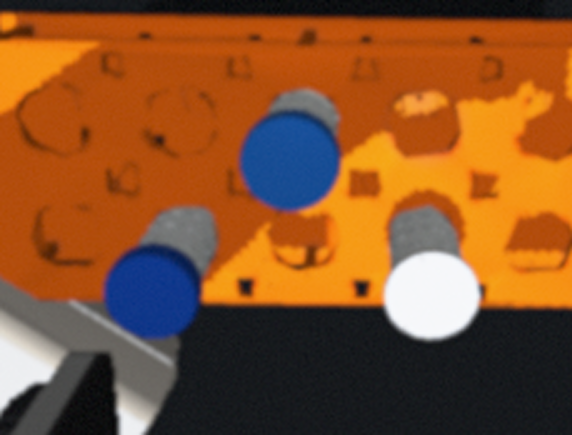

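Run:
```python
from h import *
s=load("scene.npz");w=load("w2.npz");t=load("top.npz")
P={"white":[.543,-.397],"mid":[.576,-.335],"dark":[.51,-.302]}
tiles=[]
for n,p in P.items():
    for nm,c in(("scene",s),("w2",w)):
        a=proj(c,p+[.115]);b=proj(c,p+[.06]);L=np.linalg.norm(b-a);u=(b-a)/L;v=np.array([-u[1],u[0]])
        mm=55/L # mm per px along axis approx
        # rectified strip: rows along axis downward
        H,W=(60,40) if nm=="scene" else (110,80)
        f=5 if nm=="scene" else 2.7
        i,j=np.mgrid[0:int(H*f),0:int(W*f)]/f
        g=a[None,None]+(i-H/2+ (5 if nm=="scene" else 10))[...,None]*u+(j-W/2)[...,None]*v
        im=cv2.remap(c["img"],g[...,0].astype(np.float32),g[...,1].astype(np.float32),cv2.INTER_LINEAR)
        tiles.append(cv2.resize(im,(200,297)))
        prof=[c["img"][int(round(q[1])),int(round(q[0]))].tolist() for q in(a+u*k for k in range(-16,26,1 if nm=="scene" else 2))]
        print(n,nm,"mm/px",round(mm,2),prof[::1])
im=np.vstack([np.hstack(tiles[0::2]),np.hstack(tiles[1::2])]);cv2.imwrite("pics/strip.png",im[:,:,::-1])
```

```text
white scene mm/px 3.18 [[24, 26, 27], [23, 26, 27], [20, 23, 25], [39, 28, 26], [100, 52, 27], [217, 108, 37], [241, 128, 41], [240, 125, 41], [227, 110, 36], [224, 110, 36], [238, 130, 54], [245, 171, 122], [247, 232, 222], [247, 247, 247], [247, 248, 249], [247, 248, 249], [247, 248, 248], [247, 248, 248], [247, 248, 248], [247, 248, 248], [247, 248, 249], [247, 248, 248], [247, 248, 249], [247, 248, 249], [240, 241, 241], [204, 204, 203], [167, 166, 163], [143, 143, 139], [136, 135, 132], [135, 135, 132], [134, 133, 130], [134, 133, 129], [135, 134, 131], [136, 135, 132], [135, 134, 131], [133, 132, 129], [137, 138, 135], [143, 143, 141], [146, 141, 137], [181, 136, 116], [230, 137, 81], [245, 140, 51]]
white w2 mm/px 2.28 [[23, 27, 27], [73, 74, 78], [219, 223, 228], [246, 248, 250], [246, 247, 250], [245, 247, 249], [246, 247, 249], [246, 248, 250], [246, 247, 249], [246, 247, 250], [246, 247, 249], [246, 247, 249], [245, 247, 249], [245, 247, 249], [246, 247, 249], [245, 247, 249], [246, 247, 249], [245, 246, 249], [240, 241, 244], [169, 171, 174], [115, 115, 114]]
mid scene mm
[... 1323 characters left out ...]
 233], [36, 99, 232], [35, 92, 221], [29, 72, 169], [17, 47, 114], [29, 46, 97], [74, 79, 107], [117, 118, 123], [133, 132, 129], [134, 134, 131], [133, 133, 129], [133, 133, 129], [133, 132, 129], [131, 132, 128], [131, 131, 128], [130, 130, 127], [132, 132, 129], [141, 142, 140], [149, 150, 148], [162, 141, 133], [208, 132, 100], [239, 132, 66], [246, 136, 46]]
dark w2 mm/px 2.03 [[136, 136, 134], [97, 101, 127], [35, 60, 130], [20, 55, 137], [15, 53, 136], [14, 54, 136], [13, 55, 138], [20, 57, 138], [15, 54, 138], [18, 56, 139], [16, 54, 139], [11, 53, 138], [15, 54, 139], [11, 55, 139], [13, 54, 140], [17, 55, 140], [15, 56, 141], [19, 55, 139], [17, 45, 108], [8, 29, 81], [32, 43, 82]]
```

View pics/strip.png

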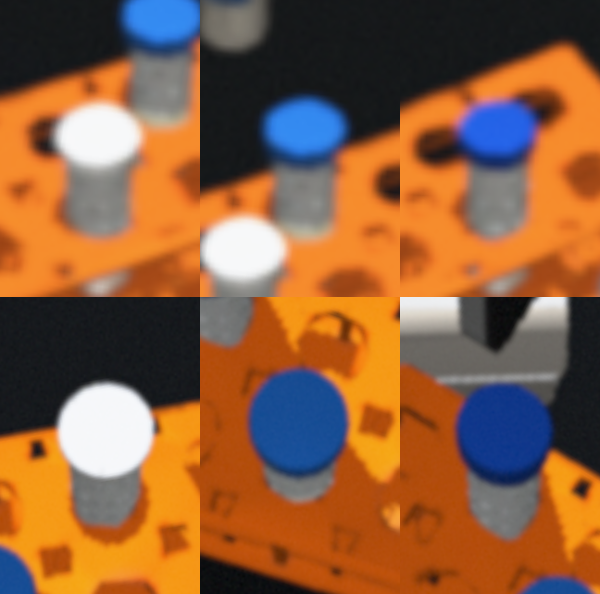

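Both blue caps show the same dark side band, about 8–9 mm tall. The white one shows no clear band. I'll confirm closer, since I need to descend here anyway.

Request:
move_arm(commands=[{"dx": 0.0, "dy": 0.0, "dz": 0.04, "wx": 0, "wy": 0, "wz": 0, "claw": 0.085}, {"dx": 0.0, "dy": 0.0, "dz": 0.08, "wx": 0, "wy": 0, "wz": 0, "claw": 0.085}, {"dx": 0.0, "dy": 0.0, "dz": 0.09, "wx": 0, "wy": 0, "wz": 0, "claw": 0.085}, {"dx": 0.0, "dy": 0.0, "dz": 0.09, "wx": 0, "wy": 0, "wz": 0, "claw": 0.085}])

```text
time: 3.08
tcp_pos: [0.582, -0.3587, 0.1639]
orientation: [-3.091, -0.544, 0.005]
force: [-0.3, 0.2, -0.3]
finger_gap: 0.994
```

Run:
```python
from h import *
c=cam("wrist");dump(c,"w3.npz");s=get_state();print(s["tcp_pos"],c["o"])
us=[proj(c,p) for p in([.543,-.397,.1],[.576,-.335,.1],[.51,-.302,.1])];print(us)
x0,y0=np.min(us,0)-70;x1,y1=np.max(us,0)+70
x0,y0,x1,y1=[int(max(0,v)) for v in(x0,y0,x1,y1)]
im=c["img"][y0:y1,x0:x1];f=min(800/im.shape[1],600/im.shape[0]);print(x0,y0,f)
cv2.imwrite("pics/w3c.png",np.clip(cv2.resize(im,None,fx=f,fy=f,interpolation=2)*0.8,0,255)[:,:,::-1])
```

```text
[ 0.58351304 -0.35965567  0.16686429] [ 0.65918612 -0.33098837  0.29767511]
[array([350.53646695, 334.59590911]), array([279.66184049, 264.08672376]), array([204.34388516, 332.67307604])]
134 194 2.797202797202797[ WARN:0@2.210] global loadsave.cpp:1063 imwrite_ Unsupported depth image for selected encoder is fallbacked to CV_8U.
```

View pics/w3c.png

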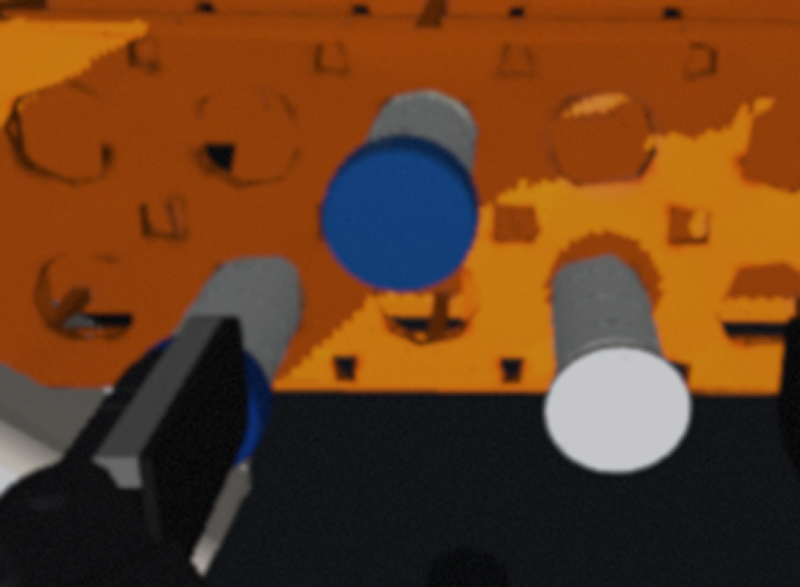

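The close crop shows the white cap as a thin disc with the clear body directly beneath, at about px (355,340) in the full image. The mid-blue cap has a visible tall side. So the white one is the target, and I'll locate it now.

Run:
```python
from h import *
def blob(c,m,near):
    cs=[k for k in cv2.findContours(m,0,1)[0] if cv2.contourArea(k)>60]
    k=min(cs,key=lambda k:np.linalg.norm(k.reshape(-1,2).mean(0)-near));return k.reshape(-1,2).astype(float)
for f,near in(("w3.npz",(355,340)),("w2.npz",(348,283)),("top.npz",(456,235))):
    c=load(f);m=cv2.inRange(c["img"],(200,200,200),(255,255,255));k=blob(c,m,near)
    P=np.array([onz(c,p,.109) for p in k])[:,:2].astype(np.float32)
    (x,y),r=cv2.minEnclosingCircle(P);print(f,np.round((x,y,r),4))
for f,near in(("w2.npz",(292,227)),("w2.npz",(236,279))):
    c=load(f);h=cv2.cvtColor(c["img"],cv2.COLOR_RGB2HSV);m=cv2.inRange(h,(100,120,110),(125,255,255));k=blob(c,m,near)
    P=np.array([onz(c,p,.115) for p in k])[:,:2].astype(np.float32);(x,y),r=cv2.minEnclosingCircle(P);print(f,np.round((x,y,r),4))
```

```text
w3.npz [ 0.5451 -0.398   0.0168]
w2.npz [ 0.5449 -0.3982  0.0168]
top.npz [ 0.5448 -0.399   0.0169]
w2.npz [ 0.5764 -0.3345  0.0162]
w2.npz [ 0.5126 -0.3039  0.0163]
```

Run:
```python
from h import *
print(rel([.545,-.398,.167],down(-71)),rel([.545,-.398,.077],down(-71)))
```

```text
(array([-0.0493,  0.0229, -0.0001]), array([ 0.02, -0.02,  0.97])) (array([-0.0493,  0.0229,  0.0899]), array([ 0.02, -0.02,  0.97]))
```

Request:
move_arm(commands=[{"dx": -0.025, "dy": 0.012, "dz": 0.0, "wx": 0, "wy": 0, "wz": 1, "claw": 0.085}, {"dx": -0.049, "dy": 0.023, "dz": 0.0, "wx": 0, "wy": 0, "wz": 1, "claw": 0.085}, {"dx": -0.049, "dy": 0.023, "dz": 0.0, "wx": 0, "wy": 0, "wz": 1, "claw": 0.085}, {"dx": -0.049, "dy": 0.023, "dz": 0.02, "wx": 0, "wy": 0, "wz": 1, "claw": 0.085}, {"dx": -0.049, "dy": 0.023, "dz": 0.04, "wx": 0, "wy": 0, "wz": 1, "claw": 0.085}, {"dx": -0.049, "dy": 0.023, "dz": 0.06, "wx": 0, "wy": 0, "wz": 1, "claw": 0.085}, {"dx": -0.049, "dy": 0.023, "dz": 0.08, "wx": 0, "wy": 0, "wz": 1, "claw": 0.085}, {"dx": -0.049, "dy": 0.023, "dz": 0.09, "wx": 0, "wy": 0, "wz": 1, "claw": 0.085}, {"dx": -0.049, "dy": 0.023, "dz": 0.09, "wx": 0, "wy": 0, "wz": 1, "claw": 0.085}, {"dx": -0.049, "dy": 0.023, "dz": 0.09, "wx": 0, "wy": 0, "wz": 1, "claw": 0.085}])

```text
time: 3.97
tcp_pos: [0.5463, -0.3988, 0.0775]
orientation: [3.097, 0.517, 0.003]
force: [-0.3, 1.2, 1.0]
finger_gap: 0.99
```

Run:
```python
from h import *
s=get_state();print(s["tcp_pos"],s["force"],rel([.545,-.398,.077],down(-71)))
```

```text
[ 0.54634789 -0.39876649  0.07748534] [-0.34420858  1.17823181  1.02422193] (array([-0.001 , -0.0012,  0.0005]), array([ 0.13, -0.1 , -0.04]))
```

Centred and free of contact. Closing the grip.

Request:
move_arm(commands=[{"dx": -0.001, "dy": -0.001, "dz": 0, "wx": 0, "wy": 0, "wz": 0, "claw": 0.02}, {"dx": -0.001, "dy": -0.001, "dz": 0, "wx": 0, "wy": 0, "wz": 0, "claw": 0.02}, {"dx": -0.001, "dy": -0.001, "dz": 0, "wx": 0, "wy": 0, "wz": 0, "claw": 0.02}, {"dx": -0.001, "dy": -0.001, "dz": 0, "wx": 0, "wy": 0, "wz": 0, "claw": 0.02}, {"dx": -0.001, "dy": -0.001, "dz": 0, "wx": 0, "wy": 0, "wz": 0, "claw": 0.02}, {"dx": -0.001, "dy": -0.001, "dz": 0, "wx": 0, "wy": 0, "wz": 0, "claw": 0.02}, {"dx": -0.001, "dy": -0.001, "dz": 0, "wx": 0, "wy": 0, "wz": 0, "claw": 0.02}, {"dx": -0.001, "dy": -0.001, "dz": 0, "wx": 0, "wy": 0, "wz": 0, "claw": 0.02}, {"dx": -0.001, "dy": -0.001, "dz": 0, "wx": 0, "wy": 0, "wz": 0, "claw": 0.02}, {"dx": -0.001, "dy": -0.001, "dz": 0, "wx": 0, "wy": 0, "wz": 0, "claw": 0.02}])

```text
time: 4.8
tcp_pos: [0.5442, -0.3979, 0.0762]
orientation: [3.098, 0.517, 0.002]
force: [-0.5, 0.8, 5.9]
finger_gap: 0.316
```

The opening is about 27 mm, which fits the tube body. Lifting straight up.

Request:
move_arm(commands=[{"dx": 0, "dy": 0, "dz": -0.01, "wx": 0, "wy": 0, "wz": 0, "claw": 0.02}, {"dx": 0, "dy": 0, "dz": -0.03, "wx": 0, "wy": 0, "wz": 0, "claw": 0.02}, {"dx": 0, "dy": 0, "dz": -0.05, "wx": 0, "wy": 0, "wz": 0, "claw": 0.02}, {"dx": 0, "dy": 0, "dz": -0.07, "wx": 0, "wy": 0, "wz": 0, "claw": 0.02}, {"dx": 0, "dy": 0, "dz": -0.09, "wx": 0, "wy": 0, "wz": 0, "claw": 0.02}, {"dx": 0, "dy": 0, "dz": -0.11, "wx": 0, "wy": 0, "wz": 0, "claw": 0.02}, {"dx": 0, "dy": 0, "dz": -0.13, "wx": 0, "wy": 0, "wz": 0, "claw": 0.02}, {"dx": 0, "dy": 0, "dz": -0.15, "wx": 0, "wy": 0, "wz": 0, "claw": 0.02}, {"dx": 0, "dy": 0, "dz": -0.17, "wx": 0, "wy": 0, "wz": 0, "claw": 0.02}, {"dx": 0, "dy": 0, "dz": -0.19, "wx": 0, "wy": 0, "wz": 0, "claw": 0.02}, {"dx": 0, "dy": 0, "dz": -0.21, "wx": 0, "wy": 0, "wz": 0, "claw": 0.02}, {"dx": 0, "dy": 0, "dz": -0.23, "wx": 0, "wy": 0, "wz": 0, "claw": 0.02}, {"dx": 0, "dy": 0, "dz": -0.24, "wx": 0, "wy": 0, "wz": 0, "claw": 0.02}, {"dx": 0, "dy": 0, "dz": -0.24, "wx": 0, "wy": 0, "wz": 0, "claw": 0.02}])

```text
time: 5.97
tcp_pos: [0.5444, -0.3979, 0.3185]
orientation: [3.095, 0.517, 0.005]
force: [0.9, -0.2, -0.4]
finger_gap: 0.314
```

Run:
```python
from h import *
s=get_state();print(s["tcp_pos"],s["force"],s["finger_gap"],s["q"])
c=cam("top");dump(c,"top2.npz");w=cam("wrist");dump(w,"w4.npz")
t=load("top.npz")
# mixer cup / housing & tile from first top picture
h=cv2.cvtColor(t["img"],cv2.COLOR_RGB2HSV)
m=cv2.inRange(t["img"],(170,170,170),(255,255,255))
def near(m,p):
    cs=[k for k in cv2.findContours(m,0,1)[0] if cv2.contourArea(k)>100];return min(cs,key=lambda k:abs(cv2.pointPolygonTest(k,p,True)) if cv2.pointPolygonTest(k,p,True)<0 else 0)
k=near(m,(290,237));r=cv2.minAreaRect(k);print("tile",r,onz(t,r[0],.008),[onz(t,p,.008).round(3)[:2] for p in cv2.boxPoints(r)])
k=near(m,(225,285));print("mixer blob",cv2.boundingRect(k),cv2.contourArea(k),cv2.minEnclosingCircle(k))
a=cv2.resize(t["img"][260:335,170:250],None,fx=5,fy=5,interpolation=2);b=cv2.resize(w["img"],None,fx=.62,fy=.62)
H=375;out=np.zeros((H,800,3),np.uint8);out[:,:400]=a;b=cv2.resize(w["img"],(400,300));out[:300,400:]=b
cv2.imwrite("pics/mix.png",out[:,:,::-1])
```

```text
[ 0.54442136 -0.39787302  0.31847798] [ 0.93154548 -0.15737977 -0.42452371] 0.31422856244401787 [-6.31147484e-01  6.23458510e-01  7.93661873e-01  1.73618395e+00
  8.26215137e-05  2.17975647e+00]
tile ((289.43756103515625, 236.50259399414062), (38.67477798461914, 39.715538024902344), 87.61405944824219) [ 0.60935705 -0.05633819  0.008     ] [array([ 0.659, -0.015]), array([ 0.65 , -0.105]), array([ 0.561, -0.097]), array([ 0.569, -0.008])]
mixer blob (184, 274, 42, 44) 1379.5 ((204.6907196044922, 295.6185607910156), 21.784282684326172)
```

View pics/mix.png

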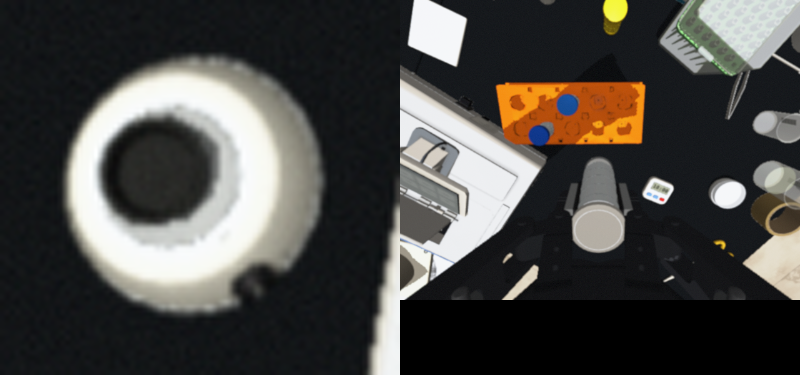

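The tube is held vertically, body and lid in view at about (598,200) in the wrist panel, and the other tubes stand undisturbed. The mixer's dark cup is at px (201,293) of the top view. I'll measure its axis in both views.

Run:
```python
from h import *
t=load("top2.npz");s=load("scene.npz")
for n,c,p,w in(("top",t,(201,293),14),("scene",s,(252,200),14)):
    g=cv2.cvtColor(c["img"],cv2.COLOR_RGB2GRAY);m=cv2.inRange(g,0,85);x,y=p
    mm=np.zeros_like(m);mm[y-w:y+w,x-w:x+w]=m[y-w:y+w,x-w:x+w]
    k=max(cv2.findContours(mm,0,1)[0],key=cv2.contourArea).reshape(-1,2)
    P=np.array([onz(c,q,.087) for q in k.astype(float)])[:,:2].astype(np.float32);print(n,k.min(0),k.max(0),cv2.minEnclosingCircle(P),P.min(0),P.max(0))
# housing outline at mid heights: wide threshold
g=cv2.cvtColor(t["img"],cv2.COLOR_RGB2GRAY);m=cv2.inRange(g,70,255)
cs=cv2.findContours(m,0,1)[0];k=[k for k in cs if cv2.pointPolygonTest(k,(225,300),True)>0]
k=max(k,key=cv2.contourArea);P=np.array([onz(t,q,.0) for q in k.reshape(-1,2).astype(float)])[:,:2].astype(np.float32);print("housing z0",P.min(0),P.max(0))
Q=np.array([onz(t,q,.061) for q in k.reshape(-1,2).astype(float)])[:,:2];print("z61",Q.min(0),Q.max(0))
st=get_state()
for T in([.496,.13,.36],):print(rel(T,down(-20)))
```

```text
top [190 283] [212 304] ((0.49874019622802734, 0.13301998376846313), 0.023581165820360184) [0.47779226 0.11048152] [0.52003694 0.15640336]
scene [238 186] [265 205] ((0.4945376217365265, 0.14068005979061127), 0.053458623588085175) [0.45001316 0.08832657] [0.5468463  0.19293955]
housing z0 [0.44355187 0.08302383] [0.55773    0.19802727]
z61 [0.44050833 0.07184909] [0.54758046 0.17969514]
(array([ 0.126 , -0.5144, -0.0449]), array([-2.000e-02, -0.000e+00, -5.105e+01]))
```

Request:
move_arm(commands=[{"dx": 0.005, "dy": -0.02, "dz": -0.02, "wx": 0, "wy": 0, "wz": -2, "claw": 0.02}, {"dx": 0.013, "dy": -0.052, "dz": -0.04, "wx": 0, "wy": 0, "wz": -5, "claw": 0.02}, {"dx": 0.021, "dy": -0.086, "dz": -0.04, "wx": 0, "wy": 0, "wz": -8, "claw": 0.02}, {"dx": 0.03, "dy": -0.12, "dz": -0.04, "wx": 0, "wy": 0, "wz": -12, "claw": 0.02}, {"dx": 0.039, "dy": -0.155, "dz": -0.04, "wx": 0, "wy": 0, "wz": -15, "claw": 0.02}, {"dx": 0.047, "dy": -0.19, "dz": -0.04, "wx": 0, "wy": 0, "wz": -19, "claw": 0.02}, {"dx": 0.056, "dy": -0.225, "dz": -0.04, "wx": 0, "wy": 0, "wz": -22, "claw": 0.02}, {"dx": 0.065, "dy": -0.26, "dz": -0.04, "wx": 0, "wy": 0, "wz": -26, "claw": 0.02}, {"dx": 0.074, "dy": -0.295, "dz": -0.04, "wx": 0, "wy": 0, "wz": -29, "claw": 0.02}, {"dx": 0.082, "dy": -0.33, "dz": -0.04, "wx": 0, "wy": 0, "wz": -33, "claw": 0.02}, {"dx": 0.091, "dy": -0.365, "dz": -0.04, "wx": 0, "wy": 0, "wz": -36, "claw": 0.02}, {"dx": 0.1, "dy": -0.4, "dz": -0.04, "wx": 0, "wy": 0, "wz": -40, "claw": 0.02}, {"dx": 0.109, "dy": -0.435, "dz": -0.04, "wx": 0, "wy": 0, "wz": -43, "claw": 0.02}, {"dx": 0.117, "dy": -0.47, "dz": -0.02, "wx": 0, "wy": 0, "wz": -47, "claw": 0.02}, {"dx": 0.125, "dy": -0.5, "dz": 0.0, "wx": 0, "wy": 0, "wz": -50, "claw": 0.02}, {"dx": 0.129, "dy": -0.517, "dz": 0.02, "wx": 0, "wy": 0, "wz": -51, "claw": 0.02}, {"dx": 0.129, "dy": -0.517, "dz": 0.05, "wx": 0, "wy": 0, "wz": -51, "claw": 0.02}, {"dx": 0.129, "dy": -0.517, "dz": 0.08, "wx": 0, "wy": 0, "wz": -51, "claw": 0.02}, {"dx": 0.129, "dy": -0.517, "dz": 0.08, "wx": 0, "wy": 0, "wz": -51, "claw": 0.02}, {"dx": 0.129, "dy": -0.517, "dz": 0.08, "wx": 0, "wy": 0, "wz": -51, "claw": 0.02}])

```text
time: 7.73
tcp_pos: [0.4957, 0.1329, 0.2329]
orientation: [-2.572, -1.8, 0.01]
force: [0.7, -0.8, 0.1]
finger_gap: 0.315
```

Run:
```python
from h import *
s=get_state();print(s["tcp_pos"],s["force"],s["finger_gap"],s["q"],rel([.498,.133,.165],down(-20)))
c=cam("scene");dump(c,"sc2.npz");w=cam("wrist")
a=cv2.resize(c["img"][130:250,180:330],None,fx=4,fy=4,interpolation=2)[:480,:400];a=cv2.resize(c["img"][120:240,190:310],(400,400),interpolation=2);out=np.zeros((400,800,3),np.uint8);out[:,:400]=a;out[:300,400:]=cv2.resize(w["img"],(400,300));cv2.imwrite("pics/over.png",out[:,:,::-1])
```

```text
[0.49570562 0.13291644 0.23286855] [ 0.7422693  -0.79373679  0.08634553] 0.31458792402602265 [2.61968142e-01 2.75148355e-01 3.40498248e-02 1.33674512e+00
 9.32865426e-06 2.18252296e+00] (array([0.0011, 0.0025, 0.0679]), array([-0.33,  0.23, -0.04]))
```

View pics/over.png

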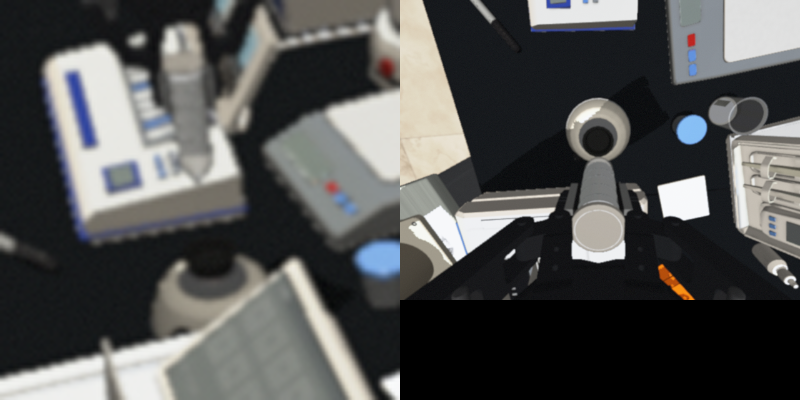

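The tip, seen at about (248,175) in the scene view, hangs right over the cup at about (252,197). I'll descend to just above the floor contact.

Request:
move_arm(commands=[{"dx": 0.001, "dy": 0.0025, "dz": 0.02, "wx": 0, "wy": 0, "wz": 0, "claw": 0.02}, {"dx": 0.001, "dy": 0.0025, "dz": 0.04, "wx": 0, "wy": 0, "wz": 0, "claw": 0.02}, {"dx": 0.001, "dy": 0.0025, "dz": 0.06, "wx": 0, "wy": 0, "wz": 0, "claw": 0.02}, {"dx": 0.001, "dy": 0.0025, "dz": 0.075, "wx": 0, "wy": 0, "wz": 0, "claw": 0.02}, {"dx": 0.001, "dy": 0.0025, "dz": 0.075, "wx": 0, "wy": 0, "wz": 0, "claw": 0.02}])

```text
time: 8.25
tcp_pos: [0.5003, 0.1329, 0.1594]
orientation: [-2.575, -1.799, 0.003]
force: [-1.0, 0.0, -0.1]
finger_gap: 0.313
```

Run:
```python
from h import *
s=get_state();print(s["tcp_pos"],s["force"],s["finger_gap"])
c=load("sc2.npz");print("tip exp",proj(c,[.4957,.1329,.161]),"cup top exp",proj(c,[.498,.133,.087]),"tip 2mm",proj(c,[.4977,.1329,.161]))
```

```text
[0.50028719 0.13287555 0.1594089 ] [-1.02431203  0.01477875 -0.07155351] 0.3128244676802534
tip exp [249.26550422 172.89687263] cup top exp [253.1179722  195.27035631] tip 2mm [249.92811637 172.64168785]
```

Request:
move_arm(commands=[{"dx": -0.001, "dy": 0, "dz": 0.005, "wx": 0, "wy": 0, "wz": 0, "claw": 0.02}, {"dx": -0.001, "dy": 0, "dz": 0.01, "wx": 0, "wy": 0, "wz": 0, "claw": 0.02}, {"dx": -0.001, "dy": 0, "dz": 0.014, "wx": 0, "wy": 0, "wz": 0, "claw": 0.02}, {"dx": -0.001, "dy": 0, "dz": 0.017, "wx": 0, "wy": 0, "wz": 0, "claw": 0.02}, {"dx": -0.001, "dy": 0, "dz": 0.017, "wx": 0, "wy": 0, "wz": 0, "claw": 0.02}, {"dx": -0.001, "dy": 0, "dz": 0.017, "wx": 0, "wy": 0, "wz": 0, "claw": 0.02}])

```text
time: 8.75
tcp_pos: [0.5016, 0.1327, 0.1447]
orientation: [2.573, 1.8, 0.005]
force: [1.3, 0.4, 4.5]
finger_gap: 0.32
```

Request:
move_arm(commands=[{"dx": -0.001, "dy": 0, "dz": 0.003, "wx": 0, "wy": 0, "wz": 0, "claw": 0.02}, {"dx": -0.001, "dy": 0, "dz": 0.006, "wx": 0, "wy": 0, "wz": 0, "claw": 0.02}, {"dx": -0.001, "dy": 0, "dz": 0.008, "wx": 0, "wy": 0, "wz": 0, "claw": 0.02}, {"dx": -0.001, "dy": 0, "dz": 0.008, "wx": 0, "wy": 0, "wz": 0, "claw": 0.02}, {"dx": -0.001, "dy": 0, "dz": 0.008, "wx": 0, "wy": 0, "wz": 0, "claw": 0.02}])

```text
time: 9.17
tcp_pos: [0.5019, 0.1326, 0.1398]
orientation: [2.573, 1.8, 0.011]
force: [-3.8, 0.2, 21.3]
finger_gap: 0.318
```

The force has risen well past 8 N to 21 N, so the cup is on its hard stop. Holding for a good second.

Request:
move_arm(commands=[{"dx": 0, "dy": 0, "dz": 0.001, "wx": 0, "wy": 0, "wz": 0, "claw": 0.02}, {"dx": 0, "dy": 0, "dz": 0.001, "wx": 0, "wy": 0, "wz": 0, "claw": 0.02}, {"dx": 0, "dy": 0, "dz": 0.001, "wx": 0, "wy": 0, "wz": 0, "claw": 0.02}, {"dx": 0, "dy": 0, "dz": 0.001, "wx": 0, "wy": 0, "wz": 0, "claw": 0.02}, {"dx": 0, "dy": 0, "dz": 0.001, "wx": 0, "wy": 0, "wz": 0, "claw": 0.02}, {"dx": 0, "dy": 0, "dz": 0.001, "wx": 0, "wy": 0, "wz": 0, "claw": 0.02}, {"dx": 0, "dy": 0, "dz": 0.001, "wx": 0, "wy": 0, "wz": 0, "claw": 0.02}, {"dx": 0, "dy": 0, "dz": 0.001, "wx": 0, "wy": 0, "wz": 0, "claw": 0.02}, {"dx": 0, "dy": 0, "dz": 0.001, "wx": 0, "wy": 0, "wz": 0, "claw": 0.02}, {"dx": 0, "dy": 0, "dz": 0.001, "wx": 0, "wy": 0, "wz": 0, "claw": 0.02}, {"dx": 0, "dy": 0, "dz": 0.001, "wx": 0, "wy": 0, "wz": 0, "claw": 0.02}, {"dx": 0, "dy": 0, "dz": 0.001, "wx": 0, "wy": 0, "wz": 0, "claw": 0.02}, {"dx": 0, "dy": 0, "dz": 0.001, "wx": 0, "wy": 0, "wz": 0, "claw": 0.02}, {"dx": 0, "dy": 0, "dz": 0.001, "wx": 0, "wy": 0, "wz": 0, "claw": 0.02}])

```text
time: 10.33
tcp_pos: [0.502, 0.1327, 0.1397]
orientation: [2.573, 1.8, 0.012]
force: [-5.2, 0.3, 26.1]
finger_gap: 0.314
```

Run:
```python
from h import *
s=get_state();print(s["tcp_pos"],s["force"],s["finger_gap"],R.from_rotvec(s["orientation"]).as_matrix()[:,2])
c=cam("scene");dump(c,"sc3.npz")
a=cv2.resize(c["img"][130:220,205:305],(400,360),interpolation=2)
o=load("sc2.npz");b=cv2.resize(o["img"][130:220,205:305],(400,360),interpolation=2)
cv2.imwrite("pics/press.png",np.hstack([b,a])[:,:,::-1])
```

```text
[0.50196679 0.13270038 0.13971212] [-5.16378307  0.33517062 26.14392389] 0.3138759148563911 [ 0.00727017  0.00316725 -0.99996856]
```

View pics/press.png

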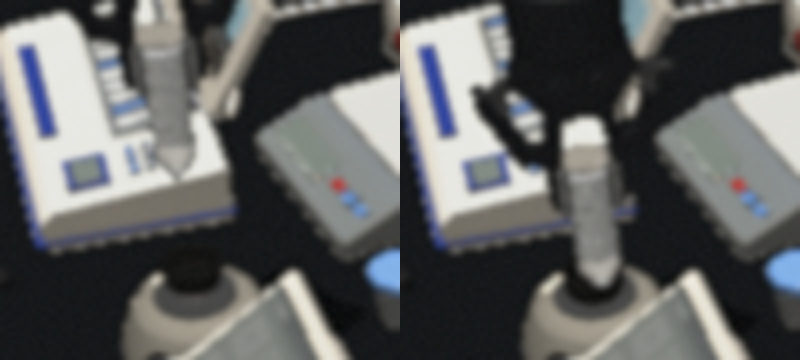

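The right panel shows the tube tip seated in the cup with the cup lowered, tip at about (600,285). 8 mm of travel at 26 N agrees with fully down. Now I'll lift off.

Request:
move_arm(commands=[{"dx": 0, "dy": 0, "dz": -0.005, "wx": 0, "wy": 0, "wz": 0, "claw": 0.02}, {"dx": 0, "dy": 0, "dz": -0.015, "wx": 0, "wy": 0, "wz": 0, "claw": 0.02}, {"dx": 0, "dy": 0, "dz": -0.03, "wx": 0, "wy": 0, "wz": 0, "claw": 0.02}, {"dx": 0, "dy": 0, "dz": -0.05, "wx": 0, "wy": 0, "wz": 0, "claw": 0.02}, {"dx": 0, "dy": 0, "dz": -0.075, "wx": 0, "wy": 0, "wz": 0, "claw": 0.02}, {"dx": 0, "dy": 0, "dz": -0.1, "wx": 0, "wy": 0, "wz": 0, "claw": 0.02}, {"dx": 0, "dy": 0, "dz": -0.125, "wx": 0, "wy": 0, "wz": 0, "claw": 0.02}, {"dx": 0, "dy": 0, "dz": -0.15, "wx": 0, "wy": 0, "wz": 0, "claw": 0.02}, {"dx": 0, "dy": 0, "dz": -0.17, "wx": 0, "wy": 0, "wz": 0, "claw": 0.02}, {"dx": 0, "dy": 0, "dz": -0.17, "wx": 0, "wy": 0, "wz": 0, "claw": 0.02}])

```text
time: 11.22
tcp_pos: [0.5012, 0.132, 0.3086]
orientation: [2.573, 1.8, 0.009]
force: [-0.0, -0.2, -0.7]
finger_gap: 0.315
```

Run:
```python
from h import *
s=get_state();print(s["tcp_pos"],s["force"],s["finger_gap"],s["q"])
A=np.radians(-5.3);ax=np.array([np.sin(A),-np.cos(A),0])
T=R.from_rotvec(ax*np.pi/4)*down(-40)
z=T.apply([0,0,1]);print(z,np.array([.609,-.056,.21])-.019*z)
print("hover",rel([.57,-.055,.31],down(-40)))
print("final",rel(np.array([.609,-.056,.21])-.019*z,T))
```

```text
[0.50119363 0.13199428 0.30857736] [-0.04851201 -0.20123449 -0.71229846] 0.31493069756626757 [2.57444324e-01 2.55125234e-01 2.02591475e-01 1.51193829e+00
 1.19720563e-04 2.17816517e+00]
[ 0.70408369 -0.06531587 -0.70710678] [ 0.59562241 -0.054759    0.22343503]
hover (array([-0.1521,  0.1288, -0.0013]), array([ 0.25, -0.26, 19.95]))
final (array([-0.1434,  0.1523,  0.0854]), array([-40.82,  18.66,  18.87]))
```

Request:
move_arm(commands=[{"dx": -0.015, "dy": 0.013, "dz": 0, "wx": 0, "wy": 0, "wz": 2, "claw": 0.02}, {"dx": -0.038, "dy": 0.032, "dz": 0, "wx": 0, "wy": 0, "wz": 5, "claw": 0.02}, {"dx": -0.06, "dy": 0.051, "dz": 0, "wx": 0, "wy": 0, "wz": 8, "claw": 0.02}, {"dx": -0.083, "dy": 0.07, "dz": 0, "wx": 0, "wy": 0, "wz": 11, "claw": 0.02}, {"dx": -0.106, "dy": 0.09, "dz": 0, "wx": 0, "wy": 0, "wz": 14, "claw": 0.02}, {"dx": -0.129, "dy": 0.109, "dz": 0, "wx": 0, "wy": 0, "wz": 17, "claw": 0.02}, {"dx": -0.147, "dy": 0.124, "dz": 0, "wx": 0, "wy": 0, "wz": 19.5, "claw": 0.02}, {"dx": -0.152, "dy": 0.129, "dz": 0, "wx": 0, "wy": 0, "wz": 20, "claw": 0.02}, {"dx": -0.151, "dy": 0.131, "dz": 0.008, "wx": -4, "wy": 2, "wz": 20, "claw": 0.02}, {"dx": -0.15, "dy": 0.134, "dz": 0.018, "wx": -9, "wy": 4, "wz": 19.8, "claw": 0.02}, {"dx": -0.149, "dy": 0.137, "dz": 0.028, "wx": -14, "wy": 6.5, "wz": 19.7, "claw": 0.02}, {"dx": -0.148, "dy": 0.14, "dz": 0.04, "wx": -19, "wy": 9, "wz": 19.5, "claw": 0.02}, {"dx": -0.147, "dy": 0.143, "dz": 0.052, "wx": -24, "wy": 11, "wz": 19.3, "claw": 0.02}, {"dx": -0.146, "dy": 0.146, "dz": 0.063, "wx": -29, "wy": 13.3, "wz": 19.1, "claw": 0.02}, {"dx": -0.145, "dy": 0.149, "dz": 0.073, "wx": -34, "wy": 15.5, "wz": 19, "claw": 0.02}, {"dx": -0.144, "dy": 0.151, "dz": 0.081, "wx": -38, "wy": 17.5, "wz": 18.9, "claw": 0.02}, {"dx": -0.143, "dy": 0.152, "dz": 0.085, "wx": -40.8, "wy": 18.7, "wz": 18.9, "claw": 0.02}, {"dx": -0.143, "dy": 0.152, "dz": 0.085, "wx": -40.8, "wy": 18.7, "wz": 18.9, "claw": 0.02}, {"dx": -0.143, "dy": 0.152, "dz": 0.085, "wx": -40.8, "wy": 18.7, "wz": 18.9, "claw": 0.02}, {"dx": -0.143, "dy": 0.152, "dz": 0.085, "wx": -40.8, "wy": 18.7, "wz": 18.9, "claw": 0.02}])

```text
time: 12.88
tcp_pos: [0.5945, -0.0546, 0.2202]
orientation: [2.353, 1.099, 0.92]
force: [0.1, -0.1, -0.3]
finger_gap: 0.318
```

Run:
```python
from h import *
s=get_state();z=R.from_rotvec(s["orientation"]).as_matrix()[:,2];p=np.array(s["tcp_pos"])
print(p,z,np.degrees(np.arccos(-z[2])),"centre",p+.019*z,"tip",p+.072*z,s["force"],s["finger_gap"],s["qvel"].round(3))
c=cam("scene");t=cam("top");dump(c,"sc4.npz");dump(t,"top4.npz")
print("scene tip/centre",proj(c,p+.072*z),proj(c,p+.019*z),"top tip",proj(t,p+.072*z),proj(t,p+.019*z))
x,y=map(int,proj(c,p+.019*z));a=cv2.resize(c["img"][y-70:y+70,x-70:x+70],(400,400),interpolation=2)
out=np.zeros((400,800,3),np.uint8);out[:,:400]=a;out[:,400:]=cv2.resize(t["img"][150:330,170:350],(400,400),interpolation=2);print(x,y);cv2.imwrite("pics/end.png",out[:,:,::-1])
```

```text
[ 0.59454537 -0.05456718  0.22023946] [ 0.69995693 -0.06553392 -0.71117199] 44.66964811626966 centre [ 0.60784455 -0.05581232  0.20672719] tip [ 0.64494227 -0.05928562  0.16903508] [ 0.08890552 -0.13763456 -0.29484467] 0.3177303100912702 [-0.005 -0.001  0.039 -0.009 -0.     0.002]
scene tip/centre [338.46957863 184.06748184] [325.68899768 175.95413992] top tip [282.92977404 200.86650287] [281.77778706 214.57691048]
325 175
```

View pics/end.png

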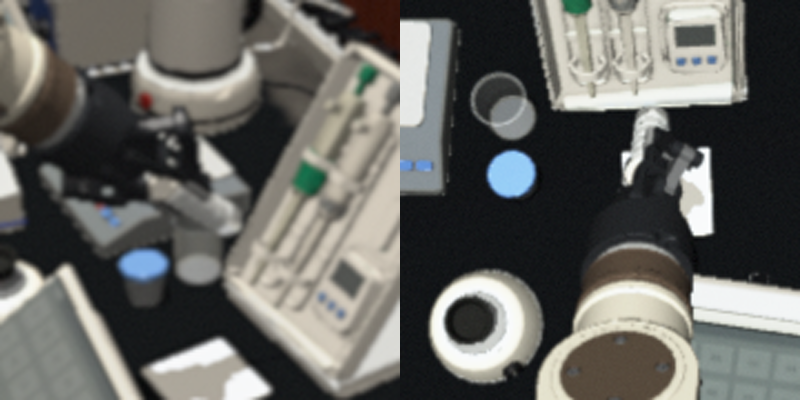

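The tube leans about 45° over the tile, and its observed tip at about (337,183) matches the predicted (338,184). The cup is up again, and the sample cup and beaker are in place. I'll settle briefly, check the bystanders numerically, then hand in.

Request:
move_arm(commands=[{"dx": 0, "dy": 0, "dz": 0, "wx": 0, "wy": 0, "wz": 0, "claw": 0.02}, {"dx": 0, "dy": 0, "dz": 0, "wx": 0, "wy": 0, "wz": 0, "claw": 0.02}, {"dx": 0, "dy": 0, "dz": 0, "wx": 0, "wy": 0, "wz": 0, "claw": 0.02}, {"dx": 0, "dy": 0, "dz": 0, "wx": 0, "wy": 0, "wz": 0, "claw": 0.02}, {"dx": 0, "dy": 0, "dz": 0, "wx": 0, "wy": 0, "wz": 0, "claw": 0.02}])

```text
time: 13.4
tcp_pos: [0.5938, -0.0549, 0.2193]
orientation: [2.353, 1.098, 0.92]
force: [-0.9, -0.3, -0.8]
finger_gap: 0.313
```

Run:
```python
from h import *
a=load("top.npz")["img"];c=cam("top")
for n,(x,y) in dict(blue1=(424,223),blue2=(414,257),cup=(220,228),beaker=(216,197),dropper=(360,168)).items():
    P=lambda i:cv2.cvtColor(i,cv2.COLOR_RGB2GRAY)
    r=cv2.matchTemplate(P(c["img"])[y-24:y+24,x-24:x+24],P(a)[y-14:y+14,x-14:x+14],cv2.TM_CCOEFF_NORMED);_,v,_,l=cv2.minMaxLoc(r);print(n,v,l[0]-10,l[1]-10)
s=get_state();print(s["time"],s["tcp_pos"],s["finger_gap"],np.abs(s["qvel"]).max())
robot.hand_in()
```

```text
blue1 0.9994150996208191 0 0
blue2 0.9991622567176819 0 0
cup 0.9996895790100098 0 0
beaker 0.9993171095848083 0 0
dropper 0.9992675185203552 0 0
13.45 [ 0.59371628 -0.05494759  0.21930718] 0.317650746977733 0.00275371187457998
the job is handed in; nothing more can be done
```

I did the whole job and handed it in at 13.5 s of the 48 s allowed; the system gives no verdict, so success isn't confirmed. I took the white, flat-lidded tube, drew it straight up out of the rack and pressed it upright into the mixer cup. I then lifted it off and am holding it at a lean over the tile.

**Press:** the cup was held down for more than a second. Travel was about 8 mm and the force was 21–26 N, well past the roughly 8 N for fully down, which puts it on the hard stop. I inferred this from force and height, because the cup's travel is not read out.

**Last checks:**

| Check | Result |
|---|---|
| Lean | about 45° |
| Tube centre to tile middle | about 2 mm, worked out from the arm's pose |
| Tip height above the bench | about 0.17 m |
| Grip opening | steady at about 27 mm |
| Arm | at rest |
| Both screw-cap tubes, sample cup, beaker and dropper bottle | no pixel shift in the top view |
| Mixer cup | back up, judged by eye in the picture |

No check failed. One rough disagreement came up along the way: above the mixer the tip appeared about 2 pixels lower than predicted. The contact height during the press and the final view both matched the prediction.

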